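# Park the bindery bench tools on their outline boards

## Robot

A 6-joint arm with a two-finger parallel gripper is mounted at the origin on the work surface. World frame = base frame: x ahead of the robot, y to its left, z up, the work surface at z = 0. Lengths are in m, angles in degrees, forces in N, time in s.
With the tool pointing down it reaches from about 0.275 to 1 m from the base axis. Payload 8.4 kg.
Tool frame: the origin (TCP) lies on the centre line of the jaws, within the pads' length; the fingertips stand 14 mm ahead of it and the grasp point (between the pads) lies 5 mm behind it (tip_reach is the distance from the TCP to the fingertips, in m); z points along the fingers, x is the direction in which the jaws open and shut, and the axes are right-handed (so a half turn about z gives the same grasp; the last joint's range is limited). The gripper opens to 85 mm and grips with 20 to 120 N. Pads are 22 mm wide; open, the fingers measure 114 mm over their backs; the gripper's body (76 mm by 85 mm) begins 54 mm behind the grasp point. The pads swing forward as they close: fully open they stand 13 mm farther back than shut.
Start: joints at [-71.815, 20.225, 93.587, -0, 66.188, -0.138], TCP at [0.196, -0.593, 0.245] pointing down, gripper open.
Joint ranges: [-150.9, 150.9], [-52.94, 120.26], [3.33, 152.33], [-74.26, 254.26], [0, 154.13], [-172.89, 172.89]. Speed limits (degrees/s): [127.2, 127.2, 159.86, 180, 180, 180].

## Interface

Orientations are given as [roll, pitch, yaw] about the fixed x, y, z axes, in that order (R = Rz(yaw) Ry(pitch) Rx(roll)).
In Python, from rig import * gives the robot as it stands.
- The arm moves only by the tool servo_tool, never from a script. Its argument "plan" is a list of rows, each an object with "dp": the shift along the tool's x, y, z in m, a list of three; "dr": the turn, a rotation vector about the tool's x, y, z in units of 8 degrees (1.0 is 8 degrees), a list of three; "hand": the finger opening in m, from 0 to 0.0854. In form: [{"dp": [tx, ty, tz], "dr": [ax, ay, az], "hand": hand}, ...]. A call has 1 to 5 rows; each row is the pose to reach, as a shift and turn from the pose measured when the call began, along the tool's axes at that moment; what a row does not reach only later rows make up. A row lasts 1/10 s, in which the tool goes at most 50 mm and 8.59 degrees, less where a joint would pass 70% of its speed; a pose out of reach is approached as far as the arm can. A call with a gripper value outside its range is refused whole. The fingers move at their own pace and stop on an object; the grip force is fixed at half the most. Time passes only in rows, so rows that repeat a pose let the fingers close. It gives the time, the measured TCP pose, the force and the opening at its end, in the units of the state.
- sense(): the state, without advancing time (a new reading comes with each control period).
- capture(name): name is "side" or "top" or "wrist"; returns a dict with "image" (384x512x3 uint8, blue, green, red), "K" (3x3 intrinsics, pixels), "R" (3x3) and "t" (3): a world point X has camera coordinates R X + t. Camera axes: x right, y down, z forward; pixel columns grow to the right and rows downward; lengths in m; the calibration is good to about 2 mm. A picture is of the moment at which its call begins. There is no depth.
- sign_off(): hands the job in, once; it reports no verdict.
The state is a dict: "t": time; "joint_positions": joint angles; "qvel": joint speeds; "joint_torque": joint torques, N m; "ee_pos": TCP position; "orientation": TCP orientation; "force": force on the tool from outside, world axes, zero at the start; "torque": the same for the moment, N m; "grip_width": finger opening in m.
Only numpy, scipy, OpenCV 4.12 (cv2) and the standard library are available. Lean on these libraries where they do the work, as an engineer would, in place of code of your own. Each camera call takes 0.05 s, during which the arm holds its last target.

## Task

Class is over in the bindery: put the four bench tools (round metal weight, cloth-covered brick weight, metal L-shaped corner block and dark wooden folder) back on their parking boards. Each goes on the board whose dark painted outline has its shape, lying flat, right way up, squarely inside the outline and turned the way the outline is turned. Set each one down, do not drop it.

Things in the scene. Friction and masses are not known exactly. Their poses are not given: they have to be found in the camera images.
- round_weight: Loose round steel weight, about 0.45 kg: a disc 64 mm across and 18 mm high with an upright round knob in its middle, 26 mm across, from 18 to 50 mm above its underside. Origin: centre of its underside; z up the knob. It stands on the table at the start; its yaw has no meaning.
- brick_weight: Loose brick weight wrapped in grey book cloth, about 0.5 kg: a block 105 mm long (its x), 48 mm wide (its y), 38 mm high, lying on the table. Origin: centre of its underside, z up. Either way round is the same.
- corner_block: Loose aluminium corner block, about 0.19 kg: a flat L of two equal legs, each 76 mm long on its outer edge and 22 mm wide, 20 mm high, lying on the table. Origin: on the underside, at the inner corner of the L. One leg runs along x (from x = -22 to +54 mm, y = -22 to 0), the other along y (x = -22 to 0, y = -22 to +54 mm); z up. Its centre of mass is near x = y = +7 mm.
- folder: Loose dark-wood bookbinder's folder, about 0.04 kg: a flat bar with round ends, 120 mm long (its x), 22 mm wide (its y), 12 mm thick, lying on the table. Origin: centre of its underside, z up. Either way round is the same.
- round_board: Grey-board parking board of the round weight. Board 94 x 94 mm, 5 mm thick, fixed flat on the table, its top 5 mm above the table. Its dark outline is a disc 74 mm across centred on the board. Origin: centre of the board's underside, z up.
- brick_board: Grey-board parking board of the brick weight. Board 131 (x) x 76 (y) mm, 5 mm thick, fixed flat on the table, its top 5 mm above the table. Its dark outline is a rectangle 115 mm long (along x) by 58 mm wide (y), centred. Origin: centre of the board's underside, z up.
- corner_board: Grey-board parking board of the corner block. Board 104 x 104 mm, 5 mm thick, fixed flat on the table, its top 5 mm above the table. Its dark outline is an L, 5 mm larger all round than the block. The block belongs with its x and y axes along the board's x and y and its origin (inner corner) at x = y = -16 mm from the board's origin. Origin: centre of the board's underside, z up.
- folder_board: Grey-board parking board of the folder. Board 146 (x) x 56 (y) mm, 5 mm thick, fixed flat on the table, its top 5 mm above the table. Its dark outline is a bar with round ends, 130 mm long (along x) by 32 mm wide, centred. Origin: centre of the board's underside, z up.
Mind the look-alikes: they are no part of the job. Of the things that look like the brick_weight, the middle-sized one is meant.

How it is judged (in metres and radians):
At the end, for the whole second after the job is handed in: Each tool rests flat (tilt under 0.1 rad) on its own outline's board, underside within 4 mm of its top, within 12 mm of its place (corner block: 12 mm in x and in y); brick, folder and corner block within 0.2 rad of the outline (brick, folder either way round; the block as its L points) (z of round_weight in the frame of round_board between 0.002 and 0.009 m and angle between each of round_weight, brick_weight, corner_block, folder's own z axis and vertical below 0.1 rad and linear speed of each of round_weight, brick_weight, corner_block, folder below 0.02 m/s and angular speed of each of round_weight, brick_weight, corner_block, folder below 0.1 rad/s and horizontal distance between round_weight and round_board below 0.012 m and z of brick_weight in the frame of brick_board between 0.002 and 0.009 m and horizontal distance between brick_weight and brick_board below 0.012 m and angle between the x axis of brick_weight and the x axis of brick_board, either way round below 0.2 rad and z of corner_block in the frame of corner_board between 0.002 and 0.009 m and x of corner_block in the frame of corner_board between -0.028 and -0.004 m and x of corner_board in the frame of corner_block above 0 m and y of corner_block in the frame of corner_board between -0.028 and -0.004 m and y of corner_board in the frame of corner_block above 0 m and angle between the x axis of corner_block and the x axis of corner_board, either way round below 0.2 rad and z of folder in the frame of folder_board between 0.002 and 0.009 m and horizontal distance between folder and folder_board below 0.012 m and angle between the x axis of folder and the x axis of folder_board, either way round below 0.2 rad); the robot touches nothing.
It fails at once if the round weight falls freely or is thrown (faster than 0.7 m/s while not held) (linear speed of round_weight above 0.7 m/s and contact force between the fingers and round_weight below 0.05 N).
It fails at once if the brick weight falls freely or is thrown (faster than 0.7 m/s while not held) (linear speed of brick_weight above 0.7 m/s and contact force between the fingers and brick_weight below 0.05 N).
It fails at once if the corner block falls freely or is thrown (faster than 0.7 m/s while not held) (linear speed of corner_block above 0.7 m/s and contact force between the fingers and corner_block below 0.05 N).
It fails at once if the folder falls freely or is thrown (faster than 0.7 m/s while not held) (linear speed of folder above 0.7 m/s and contact force between the fingers and folder below 0.05 N).
It also fails if it takes over 112 s, if anything falls off the work surface, if the arm or the gripper's body presses on something with over 40 N, if the wrist force passes 120 N, or if a joint passes its speed limit or range.

## Working session

There is one attempt and no reset: what is moved stays moved. The work goes in short steps, Python scripts to look and compute and a tool call to move; the robot and the scene stay as the last step left them, time stands still between calls to the robot, and variables do not carry over. Pictures are saved under pics/ and viewed, and the job is handed in when it is done.

Besides the shell and the picture viewer there is one more tool, called after ">>>" by a JSON object that holds its "name" and its "arguments", one argument or row to a line. servo_tool: Moves the arm, as the interface text tells. Its arguments: {"type":"object","properties":{"plan":{"type":"array","items":{"type":"object","properties":{"dp":{"type":"array","items":{"type":"number"}},"dr":{"type":"array","items":{"type":"number"}},"hand":{"type":"number"}}}}},"required":["plan"]}

```bash
mkdir -p pics; ls; python3 - <<'E'
from rig import *
import cv2,numpy as np,pickle
d={}
for n in ("top","side","wrist"):
    c=capture(n); d[n]=c
    cv2.imwrite(f"pics/{n}0.png",c["image"])
    print(n,c["K"].tolist(),np.round(c["R"],4).tolist(),c["t"])
pickle.dump(d,open("c0.pkl","wb"))
print(sense())
E
```

```text
pics
top [[467.14266571328875, 0.0, 259.05114546744255], [0.0, 467.14266571328875, 191.46925137438512], [0.0, 0.0, 1.0]] [[0.0241, -0.9996, -0.0132], [-0.9917, -0.0222, -0.1269], [0.1266, 0.0161, -0.9918]] [0.00245801 0.41749593 1.1125061 ]
side [[481.46877360088513, 0.0, 260.57414086472716], [0.0, 481.46877360088513, 190.37526127804028], [0.0, 0.0, 1.0]] [[-0.7793, -0.6266, -0.0112], [-0.3492, 0.4489, -0.8225], [0.5204, -0.6371, -0.5686]] [0.32130774 0.15395064 1.00943139]
wrist [[273.02644640907704, 0.0, 251.87202484999167], [0.0, 273.02644640907704, 194.7207349149439], [0.0, 0.0, 1.0]] [[0.3137, -0.9495, -0.001], [-0.9022, -0.2983, 0.3116], [-0.2961, -0.0968, -0.9502]] [-0.62435971 -0.04165056  0.3805415 ]
{'t': 0.15, 'joint_positions': array([-7.18157251e+01,  2.02551652e+01,  9.36181801e+01,  8.96723779e-04,
        6.61882963e+01, -1.39228673e-01]), 'qvel': array([-0.01399106, -0.11729696, -0.11552234, -0.01456111,  0.1193107 ,
       -0.04889892]), 'joint_torque': array([ 5.50478489e-04, -6.05638146e+01, -3.42338061e+01,  1.82319951e-05,
        6.09316383e-03, -1.69507160e-06]), 'ee_pos': array([ 0.19636871, -0.59299013,  0.24472286]), 'orientation': array([-1.79999030e+02,  6.16394239e-02, -7.16768583e+01]), 'force': array([ 0.13511054, -0.73397834,  0.21254502]), 'torque': array([-0.0292534 , -0.02495408, -0.03065601]), 'grip_width': 0.08542944513953954}
```

View pics/top0.png

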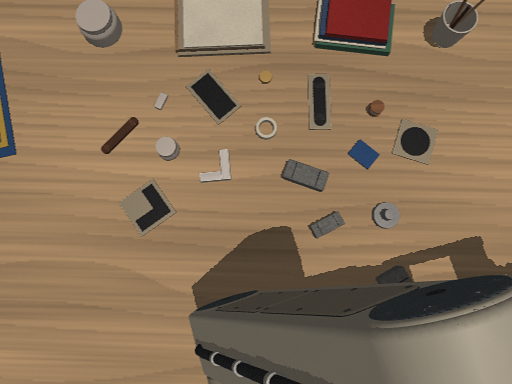

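View pics/side0.png

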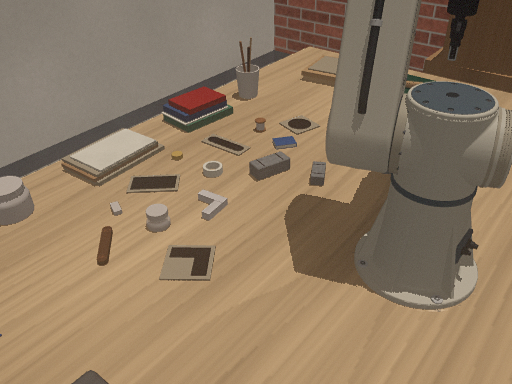

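View pics/wrist0.png

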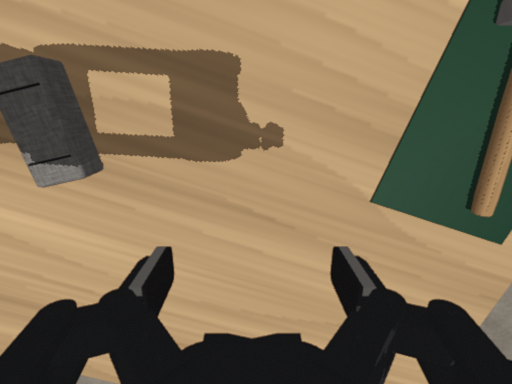

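```bash
cat > h.py <<'E'
import numpy as np,cv2,pickle
def ray(c,u,v,z):
    R=np.array(c["R"]);t=np.array(c["t"]);K=c["K"]
    d=R.T@np.linalg.solve(K,[u,v,1.]);o=-R.T@t
    return (o+d*(z-o[2])/d[2])[:2]
def proj(c,X):
    X=np.atleast_2d(X);p=(np.array(c["R"])@X.T).T+c["t"];p=(np.array(c["K"])@p.T).T
    return p[:,:2]/p[:,2:]
E
python3 - <<'E'
from h import *
d=pickle.load(open("c0.pkl","rb"))
im=d["top"]["image"]
a=cv2.resize(im[55:255,80:280],None,fx=4,fy=4,interpolation=cv2.INTER_CUBIC)[:600*4//3]
cv2.imwrite("pics/topL.png",cv2.resize(im[85:235,90:290],None,fx=4,fy=4,interpolation=cv2.INTER_CUBIC))
cv2.imwrite("pics/topR.png",cv2.resize(im[90:240,260:460],None,fx=4,fy=4,interpolation=cv2.INTER_CUBIC))
cv2.imwrite("pics/topM.png",cv2.resize(im[60:160,180:380],None,fx=4,fy=4,interpolation=cv2.INTER_CUBIC))
# wrist brick corners at some height
c=d["wrist"]
for u,v in [(0,65),(62,64),(101,160),(38,186)]: print(ray(c,u,v,.03))
E
```

```text
[ 0.22178993 -0.27978114]
[ 0.24518414 -0.34730074]
[ 0.14762286 -0.4064761 ]
[ 0.0870304  -0.33306433]
```

View pics/topL.png

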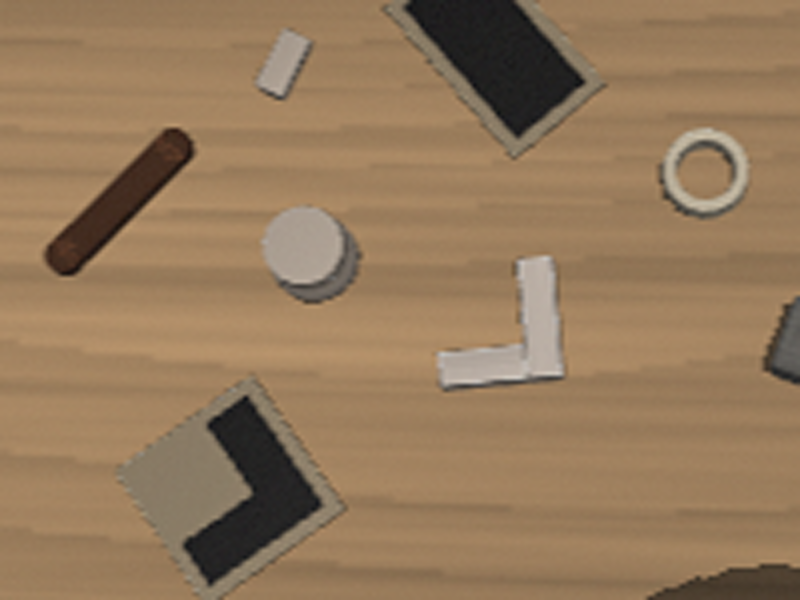

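View pics/topR.png

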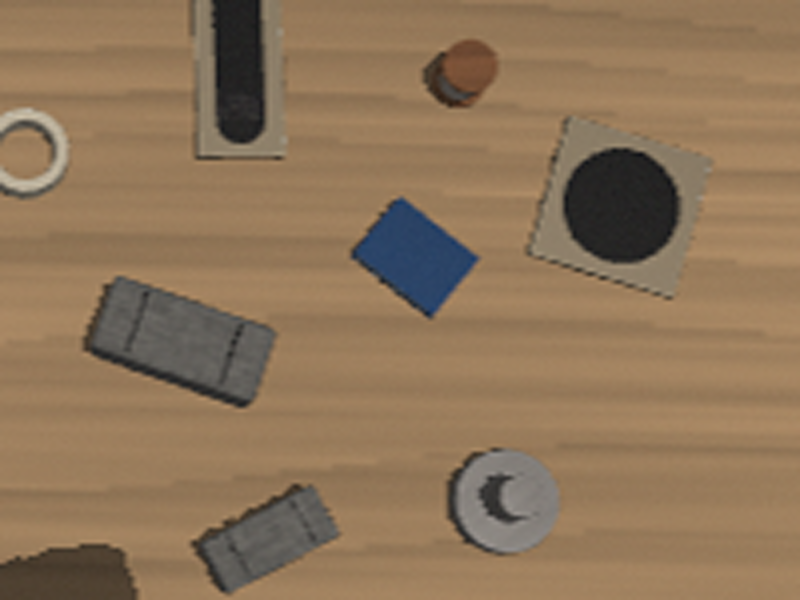

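View pics/topM.png

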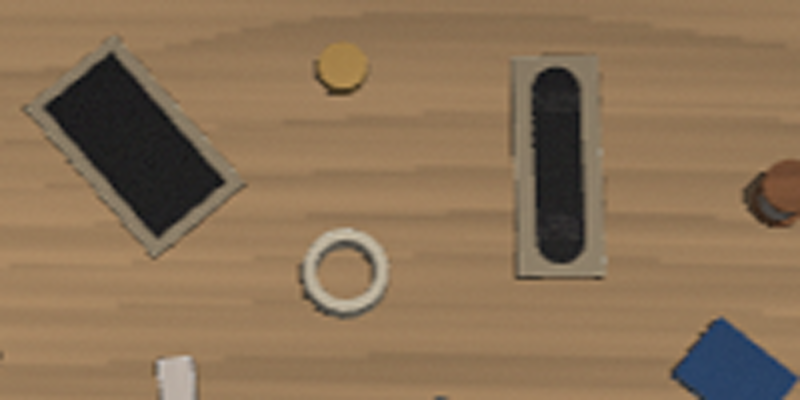

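```bash
python3 - <<'E'
from h import *
d=pickle.load(open("c0.pkl","rb"));c=d["top"]
L=lambda p:(90+(p[0]-1.5)/4,85+(p[1]-1.5)/4)
Rr=lambda p:(260+(p[0]-1.5)/4,90+(p[1]-1.5)/4)
M=lambda p:(180+(p[0]-1.5)/4,60+(p[1]-1.5)/4)
def P(n,f,pts,z):
    q=np.array([ray(c,*f(p),z) for p in pts]);print(n,np.round(q,4).tolist(),'mean',np.round(q.mean(0),4))
    e=np.diff(np.vstack([q,q[:1]]),axis=0);print('   len',np.round(np.hypot(*e.T)*1e3,1),'ang',np.round(np.degrees(np.arctan2(e[:,1],e[:,0])),1))
P('brickboard',M,[(24,108),(115,37),(245,185),(153,258)],.005)
P('brickoutline',M,[(45,107),(112,52),(224,184),(157,238)],.005)
P('folderboard',M,[(512,57),(598,56),(605,277),(517,277)],.005)
P('folderoutline ends',M,[(556,67),(563,264)],.005)
P('roundboard',Rr,[(567,117),(712,160),(672,297),(528,251)],.005)
P('disc',Rr,[(563,205),(680,205)],.005);P('disc',Rr,[(621,147),(621,264)],.005)
P('cornerboard',L,[(252,377),(345,507),(209,601),(117,471)],.005)
P('L',L,[(248,396),(323,505),(209,584),(183,545),(251,494),(207,425)],.005)
P('corner',L,[(517,259),(552,257),(564,376),(443,388),(439,353),(526,347)],.02)
P('folder',L,[(181,142),(62,262)],.012)
P('brick',Rr,[(120,277),(274,327),(249,397),(97,343)],.038)
P('small',Rr,[(200,543),(304,485),(340,530),(229,593)],.028)
P('roundw disc',Rr,[(455,500),(559,500)],.018);P('roundw disc',Rr,[(506,449),(506,553)],.018)
P('knob',Rr,[(525,497)],.05)
E
```

```text
brickboard [[0.6868, 0.2073], [0.7354, 0.1507], [0.6387, 0.0641], [0.5898, 0.121]] mean [0.6627 0.1358]
   len [ 74.6 129.8  75.1 129.8] ang [ -49.4 -138.1  130.7   41.6]
brickoutline [[0.6877, 0.1938], [0.7253, 0.1522], [0.6391, 0.0775], [0.6029, 0.1189]] mean [0.6637 0.1356]
   len [ 56.  114.1  55.  113.2] ang [ -48.  -139.1  131.1   41.4]
folderboard [[0.7268, -0.1047], [0.7285, -0.1597], [0.5833, -0.1649], [0.5822, -0.1094]] mean [ 0.6552 -0.1347]
   len [ 55.  145.3  55.4 144.7] ang [ -88.2 -178.    91.2    1.9]
folderoutline ends [[0.7206, -0.1329], [0.5912, -0.1383]] mean [ 0.6559 -0.1356]
   len [129.6 129.6] ang [-177.6    2.4]
roundboard [[0.6129, -0.3424], [0.5869, -0.4327], [0.4988, -0.4058], [0.5261, -0.3168]] mean [ 0.5562 -0.3744]
   len [94.  92.1 93.1 90.4] ang [-106.   163.    72.9  -16.4]
disc [[0.556, -0.339], [0.5575, -0.4121]] mean [ 0.5568 -0.3756]
   len [73.1 73.1] ang [-88.8  91.2]
disc [[0.5941, -0.3759], [0.5191, -0.3746]] mean [ 0.5566 -0.3753]
   len [75.1 75.1] ang [179.  -1.]
cornerboard [[0.4459, 0.2794], [0.3658, 0.2174], [0.3058, 0.2986], [0.3849, 
[... 565 characters left out ...]
.5151, 0.4011]] mean [0.5545 0.3659]
   len [105.7 105.7] ang [138.2 -41.8]
brick [[0.4975, -0.0605], [0.4687, -0.1541], [0.4256, -0.1393], [0.4565, -0.0472]] mean [ 0.4621 -0.1003]
   len [98.  45.6 97.2 43.1] ang [-107.1  161.    71.4  -18. ]
small [[0.3375, -0.1117], [0.374, -0.1741], [0.3473, -0.1958], [0.308, -0.1294]] mean [ 0.3417 -0.1527]
   len [72.3 34.4 77.2 34.5] ang [ -59.7 -140.9  120.7   30.9]
roundw disc [[0.3679, -0.2673], [0.3693, -0.3303]] mean [ 0.3686 -0.2988]
   len [63. 63.] ang [-88.7  91.3]
roundw disc [[0.3998, -0.2985], [0.3364, -0.2978]] mean [ 0.3681 -0.2982]
   len [63.4 63.4] ang [179.4  -0.6]
knob [[0.3679, -0.3012]] mean [ 0.3679 -0.3012]
   len [0.] ang [0.]
```

```bash
cat > go.py <<'E'
import sys,numpy as np
from rig import *
from scipy.spatial.transform import Rotation as Ro
s=sense();print(round(s["t"],2),np.round(s["ee_pos"],4),np.round(s["orientation"],1),'F',np.round(s["force"],1),'w',round(s["grip_width"],4))
R0=Ro.from_euler('xyz',s["orientation"],degrees=True)
def g(x,y,z,yaw):
    T=Ro.from_euler('xyz',[180,0,yaw],degrees=True)
    dp=R0.inv().apply(np.array([x,y,z])-s["ee_pos"]);dr=np.degrees((R0.inv()*T).as_rotvec())/8
    print('dp',np.round(dp,3).tolist(),'dr',np.round(dr,2).tolist())
a=list(map(float,sys.argv[1:]))
for i in range(0,len(a),4): g(*a[i:i+4])
E
python3 go.py .484 .099 .12 -82.6 .484 .099 .018 -82.6
```

```text
0.15 [ 0.1964 -0.593   0.2447] [-1.80e+02  1.00e-01 -7.17e+01] F [ 0.1 -0.7  0.2] w 0.0854
dp [-0.566, -0.491, 0.125] dr [0.0, 0.01, 1.37]
dp [-0.566, -0.491, 0.227] dr [0.0, 0.01, 1.37]
```

>>> {"name": "servo_tool", "arguments": {
  "plan": [
    {"dp":[-0.566,-0.491,0.125],"dr":[0,0,1.37],"hand":0.085},
    {"dp":[-0.566,-0.491,0.125],"dr":[0,0,1.37],"hand":0.085},
    {"dp":[-0.566,-0.491,0.125],"dr":[0,0,1.37],"hand":0.085},
    {"dp":[-0.566,-0.491,0.125],"dr":[0,0,1.37],"hand":0.085},
    {"dp":[-0.566,-0.491,0.125],"dr":[0,0,1.37],"hand":0.085}
  ]
}}

```text
t: 0.65
ee_pos: [0.2914, -0.3638, 0.2038]
orientation: [180.0, 0.1, -82.7]
force: [1.2, -1.2, -0.4]
grip_width: 0.0851
```

```bash
python3 go.py .484 .099 .12 -82.6
```

```text
0.65 [ 0.2914 -0.3638  0.2038] [ 1.80e+02  1.00e-01 -8.27e+01] F [ 1.2 -1.2 -0.4] w 0.0851
dp [-0.434, -0.25, 0.084] dr [0.0, 0.01, -0.01]
```

>>> {"name": "servo_tool", "arguments": {
  "plan": [
    {"dp":[-0.434,-0.25,0.084],"dr":[0,0,0],"hand":0.06},
    {"dp":[-0.434,-0.25,0.084],"dr":[0,0,0],"hand":0.06},
    {"dp":[-0.434,-0.25,0.084],"dr":[0,0,0],"hand":0.06},
    {"dp":[-0.434,-0.25,0.084],"dr":[0,0,0],"hand":0.06},
    {"dp":[-0.434,-0.25,0.084],"dr":[0,0,0],"hand":0.06}
  ]
}}

```text
t: 1.15
ee_pos: [0.3862, -0.1361, 0.1629]
orientation: [-180.0, 0.0, -82.7]
force: [1.2, -0.8, -0.1]
grip_width: 0.06
```

```bash
python3 go.py .484 .099 .12 -82.6
```

```text
1.15 [ 0.3862 -0.1361  0.1629] [-180.     0.   -82.7] F [ 1.2 -0.8 -0.1] w 0.06
dp [-0.221, -0.127, 0.043] dr [-0.0, 0.01, -0.01]
```

>>> {"name": "servo_tool", "arguments": {
  "plan": [
    {"dp":[-0.221,-0.127,0.043],"dr":[0,0,0],"hand":0.06},
    {"dp":[-0.221,-0.127,0.043],"dr":[0,0,0],"hand":0.06},
    {"dp":[-0.221,-0.127,0.043],"dr":[0,0,0],"hand":0.06},
    {"dp":[-0.221,-0.127,0.043],"dr":[0,0,0],"hand":0.06},
    {"dp":[-0.221,-0.127,0.043],"dr":[0,0,0],"hand":0.06}
  ]
}}

```text
t: 1.65
ee_pos: [0.4805, 0.0921, 0.1215]
orientation: [-180.0, 0.0, -82.7]
force: [1.0, -1.4, 0.7]
grip_width: 0.0599
```

```bash
python3 go.py .484 .099 .12 -82.6 .484 .099 .018 -82.6; python3 - <<'E'
from rig import *
from h import *
for n in ("wrist","top"):
    c=capture(n);pickle.dump(c,open(n+"1.pkl","wb"))
    im=c["image"].copy()
    if n=="wrist":
        o=np.array([.467,.1075]);a=np.radians(7.4);R=np.array([[np.cos(a),-np.sin(a)],[np.sin(a),np.cos(a)]])
        q=np.array([[0,0],[54,0],[54,-22],[-22,-22],[-22,54],[0,54]])/1000
        w=np.c_[o+q@R.T,np.full(6,.02)]
        cv2.polylines(im,[np.round(proj(c,w)).astype(int)],True,(0,0,255),1)
    cv2.imwrite(f"pics/{n}1.png",im)
E
```

```text
1.65 [0.4805 0.0921 0.1215] [-180.     0.   -82.7] F [ 1.  -1.4  0.7] w 0.0599
dp [-0.006, -0.004, 0.001] dr [-0.0, 0.0, -0.01]
dp [-0.006, -0.004, 0.103] dr [-0.0, 0.0, -0.01]
```

View pics/wrist1.png

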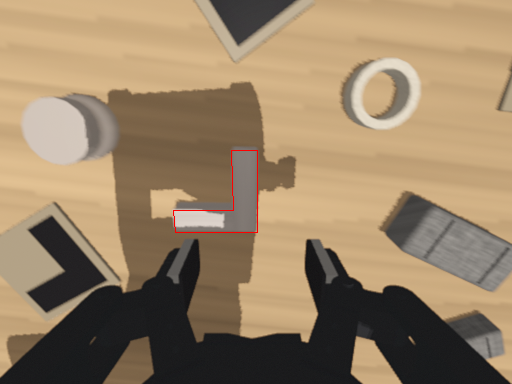

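View pics/top1.png

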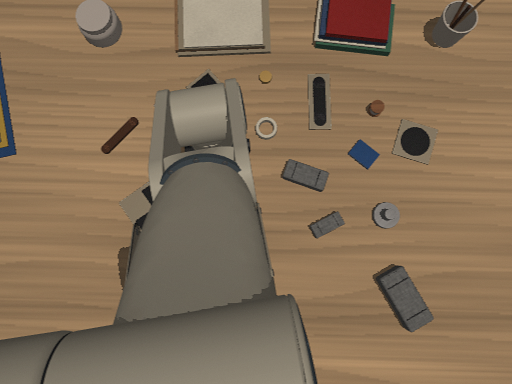

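```bash
python3 go.py .484 .099 .018 -82.6
```

```text
1.75 [0.4821 0.0947 0.1212] [-1.799e+02  1.000e-01 -8.240e+01] F [ 0.4 -1.1 -0.5] w 0.0601
dp [-0.004, -0.002, 0.103] dr [-0.02, 0.01, 0.02]
```

>>> {"name": "servo_tool", "arguments": {
  "plan": [
    {"dp":[-0.004,-0.002,0.04],"dr":[0,0,0],"hand":0.06},
    {"dp":[-0.004,-0.002,0.07],"dr":[0,0,0],"hand":0.06},
    {"dp":[-0.004,-0.002,0.09],"dr":[0,0,0],"hand":0.06},
    {"dp":[-0.004,-0.002,0.102],"dr":[0,0,0],"hand":0.06},
    {"dp":[-0.004,-0.002,0.103],"dr":[0,0,0],"hand":0.06}
  ]
}}

```text
t: 2.25
ee_pos: [0.4829, 0.0986, 0.0171]
orientation: [180.0, 0.1, -82.5]
force: [-0.4, -0.3, -0.1]
grip_width: 0.0597
```

```bash
python3 go.py .484 .099 .018 -82.6;python3 - <<'E'
from rig import *
from h import *
for n in ("wrist",):
    c=capture(n);pickle.dump(c,open(n+"1.pkl","wb"))
    im=c["image"].copy()
    cv2.imwrite(f"pics/{n}2.png",im)
E
```

```text
2.25 [0.4829 0.0986 0.0171] [ 1.80e+02  1.00e-01 -8.25e+01] F [-0.4 -0.3 -0.1] w 0.0597
dp [-0.0, -0.001, -0.001] dr [0.0, 0.01, 0.02]
```

View pics/wrist2.png

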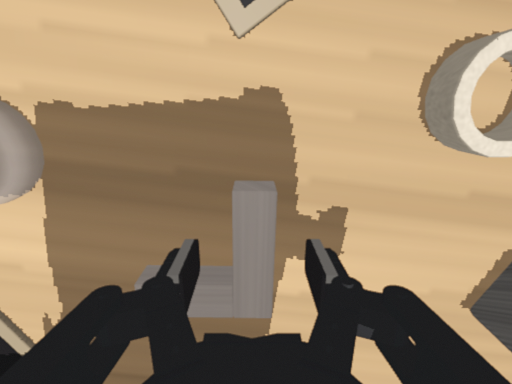

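>>> {"name": "servo_tool", "arguments": {
  "plan": [
    {"dp":[0,0,0],"dr":[0,0,0],"hand":0.03},
    {"dp":[0,0,0],"dr":[0,0,0],"hand":0.01},
    {"dp":[0,0,0],"dr":[0,0,0],"hand":0.01},
    {"dp":[0,0,0],"dr":[0,0,0],"hand":0.01},
    {"dp":[0,0,0],"dr":[0,0,0],"hand":0.01}
  ]
}}

```text
t: 2.8
ee_pos: [0.4842, 0.0988, 0.0191]
orientation: [-179.8, 0.1, -82.5]
force: [-2.0, -1.3, 7.6]
grip_width: 0.0205
```

```bash
python3 go.py .484 .099 .1 -82.6 .3914 .2689 .1 -52.8
```

```text
2.8 [0.4842 0.0988 0.0191] [-1.798e+02  1.000e-01 -8.250e+01] F [-2.  -1.3  7.6] w 0.0205
dp [-0.0, -0.0, -0.081] dr [-0.02, 0.01, 0.02]
dp [-0.181, 0.07, -0.081] dr [-0.02, 0.01, -3.71]
```

>>> {"name": "servo_tool", "arguments": {
  "plan": [
    {"dp":[0,0,-0.03],"dr":[0,0,0],"hand":0.01},
    {"dp":[0,0,-0.06],"dr":[0,0,0],"hand":0.01},
    {"dp":[-0.045,0.017,-0.08],"dr":[0,0,-0.93],"hand":0.01},
    {"dp":[-0.09,0.035,-0.08],"dr":[0,0,-1.85],"hand":0.01},
    {"dp":[-0.135,0.052,-0.08],"dr":[0,0,-2.8],"hand":0.01}
  ]
}}

```text
t: 3.3
ee_pos: [0.4145, 0.2269, 0.1006]
orientation: [-179.7, 0.0, -59.9]
force: [0.7, 0.8, -2.3]
grip_width: 0.0202
```

```bash
python3 go.py .3914 .2689 .1 -52.8 .3914 .2689 .04 -52.8
```

```text
3.3 [0.4145 0.2269 0.1006] [-179.7    0.   -59.9] F [ 0.7  0.8 -2.3] w 0.0202
dp [-0.048, -0.001, 0.001] dr [-0.04, 0.0, -0.88]
dp [-0.048, -0.001, 0.061] dr [-0.04, 0.0, -0.88]
```

>>> {"name": "servo_tool", "arguments": {
  "plan": [
    {"dp":[-0.04,-0.001,0.01],"dr":[-0.04,0,-0.88],"hand":0.01},
    {"dp":[-0.048,-0.001,0.03],"dr":[-0.04,0,-0.88],"hand":0.01},
    {"dp":[-0.048,-0.001,0.05],"dr":[-0.04,0,-0.88],"hand":0.01},
    {"dp":[-0.048,-0.001,0.05],"dr":[-0.04,0,-0.88],"hand":0.01}
  ]
}}

```text
t: 3.7
ee_pos: [0.3899, 0.2687, 0.0493]
orientation: [179.8, 0.0, -52.8]
force: [-1.4, -0.8, -3.3]
grip_width: 0.0204
```

```bash
cat > snap.py <<'E'
import sys
from rig import *
from h import *
n,f=sys.argv[1:3]
c=capture(n);pickle.dump(c,open(f+".pkl","wb"));cv2.imwrite(f"pics/{f}.png",c["image"])
E
python3 snap.py wrist w3; python3 snap.py side s3;  python3 go.py .3914 .2689 .025 -52.8
```

```text
3.8 [0.3914 0.2689 0.051 ] [180.    0.  -52.8] F [-0.2 -0.5 -2.8] w 0.0205
dp [-0.0, 0.0, 0.026] dr [0.0, 0.0, -0.0]
```

View pics/w3.png

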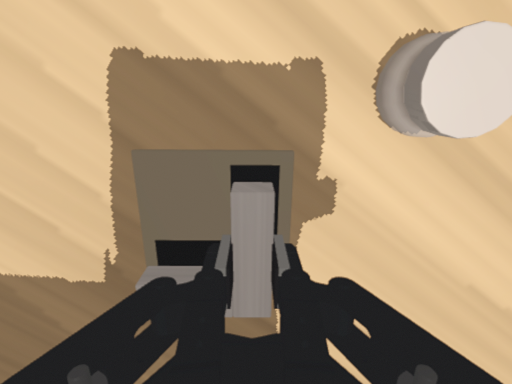

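View pics/s3.png

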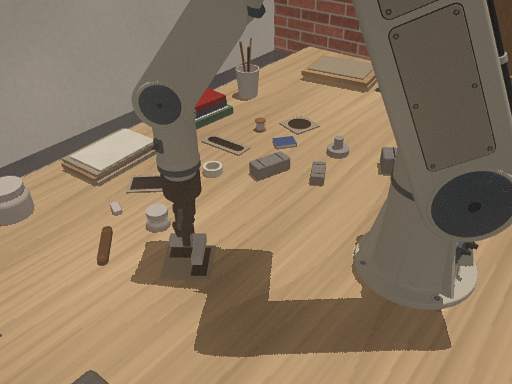

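>>> {"name": "servo_tool", "arguments": {
  "plan": [
    {"dp":[0,0,0.012],"dr":[0,0,0],"hand":0.01},
    {"dp":[0,0,0.02],"dr":[0,0,0],"hand":0.01},
    {"dp":[0,0,0.025],"dr":[0,0,0],"hand":0.01},
    {"dp":[0,0,0.027],"dr":[0,0,0],"hand":0.01},
    {"dp":[0,0,0.027],"dr":[0,0,0],"hand":0.01}
  ]
}}

```text
t: 4.3
ee_pos: [0.3913, 0.2685, 0.0241]
orientation: [179.9, 0.0, -52.8]
force: [-0.8, -2.7, 3.0]
grip_width: 0.0209
```

>>> {"name": "servo_tool", "arguments": {
  "plan": [
    {"dp":[0,0,0],"dr":[0,0,0],"hand":0.03},
    {"dp":[0,0,0],"dr":[0,0,0],"hand":0.045},
    {"dp":[0,0,0],"dr":[0,0,0],"hand":0.05},
    {"dp":[0,0,-0.03],"dr":[0,0,0],"hand":0.05},
    {"dp":[0,0,-0.07],"dr":[0,0,0],"hand":0.05}
  ]
}}

```text
t: 4.8
ee_pos: [0.3901, 0.2677, 0.0934]
orientation: [179.7, 0.0, -52.8]
force: [1.1, 0.4, -0.2]
grip_width: 0.0499
```

```bash
python3 snap.py wrist w4; python3 go.py .555 .366 .09 48.2 .555 .366 .017 48.2 .555 .366 .09 -131.8
```

```text
4.85 [0.3932 0.2698 0.0997] [-179.8   -0.   -52.8] F [2.9 2.  5.2] w 0.0501
dp [0.021, -0.187, 0.01] dr [-0.02, -0.02, -12.63]
dp [0.021, -0.187, 0.083] dr [-0.02, -0.02, -12.63]
dp [0.021, -0.187, 0.01] dr [-0.02, 0.02, 9.87]
```

View pics/w4.png

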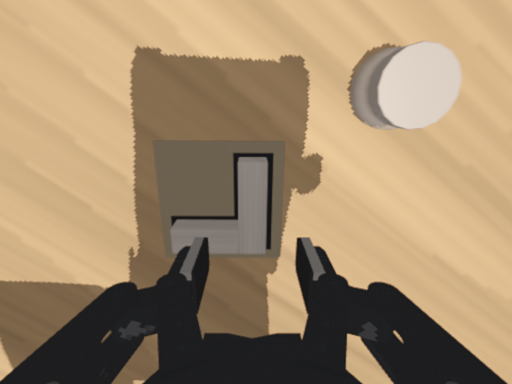

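```bash
python3 - <<'E'
from h import *
c=pickle.load(open("w4.pkl","rb"))
cv2.imwrite("pics/w4z.png",cv2.resize(c["image"][130:270,140:300],None,fx=4,fy=4,interpolation=cv2.INTER_CUBIC))
E
```

```text
(no output)
```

View pics/w4z.png

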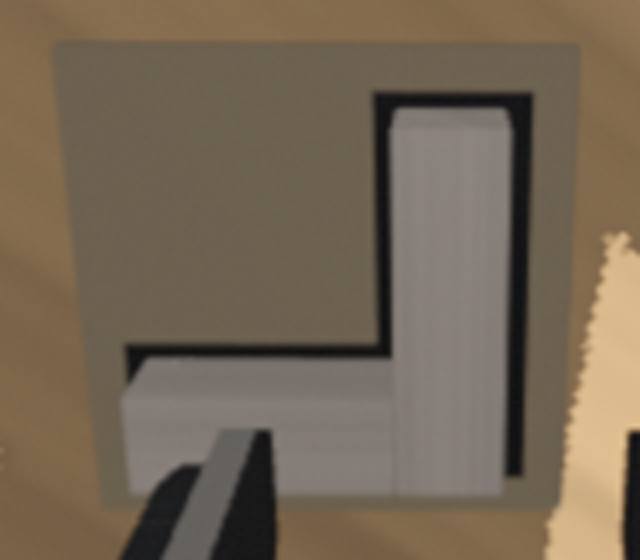

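>>> {"name": "servo_tool", "arguments": {
  "plan": [
    {"dp":[0.004,-0.037,0],"dr":[0,0,-1],"hand":0.05},
    {"dp":[0.008,-0.075,0],"dr":[0,0,-2],"hand":0.05},
    {"dp":[0.013,-0.112,0],"dr":[0,0,-3],"hand":0.05},
    {"dp":[0.017,-0.15,0],"dr":[0,0,-4],"hand":0.05},
    {"dp":[0.021,-0.187,0],"dr":[0,0,-5],"hand":0.05}
  ]
}}

```text
t: 5.35
ee_pos: [0.5563, 0.3668, 0.1003]
orientation: [-179.8, -0.1, -12.5]
force: [-0.2, -1.2, -0.6]
grip_width: 0.0499
```

```bash
python3 go.py .555 .366 .1 48.2
```

```text
5.35 [0.5563 0.3668 0.1003] [-1.798e+02 -1.000e-01 -1.250e+01] F [-0.2 -1.2 -0.6] w 0.0499
dp [-0.001, 0.001, 0.0] dr [-0.01, -0.03, -7.59]
```

>>> {"name": "servo_tool", "arguments": {
  "plan": [
    {"dp":[-0.001,0.001,0],"dr":[0,0,-7.6],"hand":0.05},
    {"dp":[-0.001,0.001,0],"dr":[0,0,-7.6],"hand":0.05},
    {"dp":[-0.001,0.001,0],"dr":[0,0,-7.6],"hand":0.05},
    {"dp":[-0.001,0.001,0],"dr":[0,0,-7.6],"hand":0.05},
    {"dp":[-0.001,0.001,0],"dr":[0,0,-7.6],"hand":0.05}
  ]
}}

```text
t: 5.85
ee_pos: [0.5551, 0.3661, 0.1001]
orientation: [-180.0, -0.2, 30.5]
force: [0.1, -0.4, 0.1]
grip_width: 0.0501
```

```bash
python3 go.py .555 .366 .1 48.2
```

```text
5.85 [0.5551 0.3661 0.1001] [-180.    -0.2   30.5] F [ 0.1 -0.4  0.1] w 0.0501
dp [-0.0, 0.0, 0.0] dr [0.0, -0.03, -2.22]
```

>>> {"name": "servo_tool", "arguments": {
  "plan": [
    {"dp":[0,0,0],"dr":[0,0,-1.1],"hand":0.05},
    {"dp":[0,0,0],"dr":[0,0,-2.2],"hand":0.05},
    {"dp":[0,0,0.02],"dr":[0,0,-2.2],"hand":0.05},
    {"dp":[0,0,0.03],"dr":[0,0,-2.2],"hand":0.05}
  ]
}}

```text
t: 6.25
ee_pos: [0.5547, 0.3659, 0.069]
orientation: [180.0, -0.1, 48.1]
force: [-0.4, -1.0, -0.5]
grip_width: 0.0498
```

```bash
python3 snap.py wrist w5; python3 go.py .555 .366 .0175 48.2
```

```text
6.3 [0.5539 0.3653 0.0674] [-180.   -0.   48.] F [-0.8 -0.1 -1.7] w 0.0499
dp [0.001, 0.0, 0.05] dr [-0.0, -0.0, -0.02]
```

View pics/w5.png

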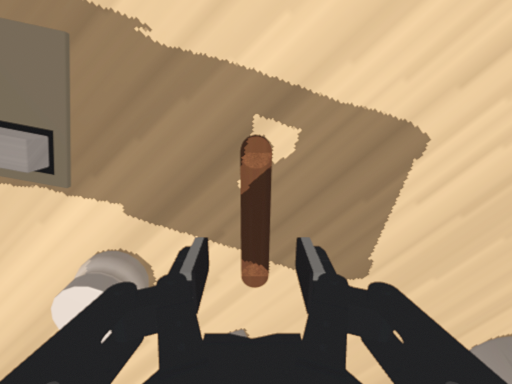

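>>> {"name": "servo_tool", "arguments": {
  "plan": [
    {"dp":[0,0,0.03],"dr":[0,0,0],"hand":0.05},
    {"dp":[0,0,0.045],"dr":[0,0,0],"hand":0.05},
    {"dp":[0,0,0.05],"dr":[0,0,0],"hand":0.04},
    {"dp":[0,0,0.05],"dr":[0,0,0],"hand":0.02},
    {"dp":[0,0,0.05],"dr":[0,0,0],"hand":0.01}
  ]
}}

```text
t: 6.8
ee_pos: [0.5543, 0.3657, 0.0183]
orientation: [180.0, -0.1, 48.0]
force: [0.0, -0.2, -0.1]
grip_width: 0.0198
```

>>> {"name": "servo_tool", "arguments": {
  "plan": [
    {"dp":[0,0,0],"dr":[0,0,0],"hand":0.01},
    {"dp":[0,0,0],"dr":[0,0,0],"hand":0.01},
    {"dp":[0,0,-0.03],"dr":[0,0,0],"hand":0.01},
    {"dp":[0,0,-0.06],"dr":[0,0,0],"hand":0.01},
    {"dp":[0,0,-0.09],"dr":[0,0,0],"hand":0.01}
  ]
}}

```text
t: 7.3
ee_pos: [0.5542, 0.3656, 0.1098]
orientation: [180.0, -0.1, 48.0]
force: [0.2, -0.1, -0.1]
grip_width: 0.02
```

```bash
python3 go.py .656 -.135 .12 92.1; python3 snap.py wrist w6
```

```text
7.3 [0.5542 0.3656 0.1098] [ 1.8e+02 -1.0e-01  4.8e+01] F [ 0.2 -0.1 -0.1] w 0.02
dp [-0.304, 0.41, -0.011] dr [0.01, -0.01, -5.51]
```

View pics/w6.png

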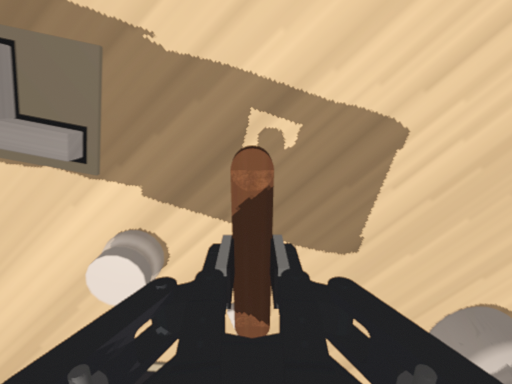

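>>> {"name": "servo_tool", "arguments": {
  "plan": [
    {"dp":[-0.03,0.04,-0.01],"dr":[0,0,-0.5],"hand":0.01},
    {"dp":[-0.06,0.08,-0.01],"dr":[0,0,-1.0],"hand":0.01},
    {"dp":[-0.09,0.12,-0.01],"dr":[0,0,-1.5],"hand":0.01},
    {"dp":[-0.12,0.16,-0.01],"dr":[0,0,-2.0],"hand":0.01},
    {"dp":[-0.15,0.2,-0.01],"dr":[0,0,-2.5],"hand":0.01}
  ]
}}

```text
t: 7.85
ee_pos: [0.605, 0.1217, 0.1251]
orientation: [179.7, -0.4, 68.2]
force: [0.8, 1.2, -0.5]
grip_width: 0.0202
```

```bash
python3 go.py .656 -.135 .1 92.1
```

```text
7.85 [0.605  0.1217 0.1251] [179.7  -0.4  68.2] F [ 0.8  1.2 -0.5] w 0.0202
dp [-0.22, 0.143, 0.024] dr [0.05, -0.04, -2.99]
```

>>> {"name": "servo_tool", "arguments": {
  "plan": [
    {"dp":[-0.04,0.026,0.005],"dr":[0,0,-0.6],"hand":0.01},
    {"dp":[-0.08,0.052,0.01],"dr":[0,0,-1.2],"hand":0.01},
    {"dp":[-0.12,0.078,0.015],"dr":[0,0,-1.8],"hand":0.01},
    {"dp":[-0.16,0.104,0.02],"dr":[0,0,-2.4],"hand":0.01},
    {"dp":[-0.2,0.13,0.024],"dr":[0.05,-0.04,-3.0],"hand":0.01}
  ]
}}

```text
t: 8.35
ee_pos: [0.6518, -0.1142, 0.1006]
orientation: [179.9, -0.0, 92.4]
force: [0.9, -0.2, -0.8]
grip_width: 0.0202
```

```bash
python3 go.py .656 -.135 .05 92.1
```

```text
8.35 [ 0.6518 -0.1142  0.1006] [179.9  -0.   92.4] F [ 0.9 -0.2 -0.8] w 0.0202
dp [-0.021, 0.003, 0.051] dr [0.01, -0.0, 0.04]
```

>>> {"name": "servo_tool", "arguments": {
  "plan": [
    {"dp":[-0.021,0.003,0.01],"dr":[0,0,0.04],"hand":0.01},
    {"dp":[-0.021,0.003,0.03],"dr":[0,0,0.04],"hand":0.01},
    {"dp":[-0.021,0.003,0.05],"dr":[0,0,0.04],"hand":0.01},
    {"dp":[-0.021,0.003,0.05],"dr":[0,0,0.04],"hand":0.01}
  ]
}}

```text
t: 8.75
ee_pos: [0.6538, -0.1351, 0.0482]
orientation: [-179.8, -0.1, 92.0]
force: [-0.7, 0.2, -1.5]
grip_width: 0.0201
```

```bash
python3 snap.py wrist w7;python3 snap.py top t7; python3 go.py .656 -.135 .023 92.1
```

```text
8.85 [ 0.6557 -0.135   0.0508] [180.   -0.   92.1] F [0.2 0.1 0. ] w 0.0202
dp [-0.0, 0.0, 0.028] dr [0.0, -0.0, -0.0]
```

View pics/w7.png

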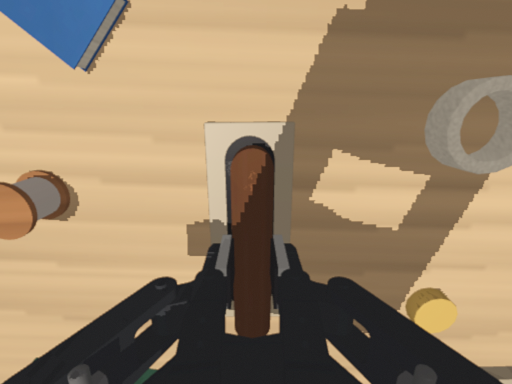

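View pics/t7.png

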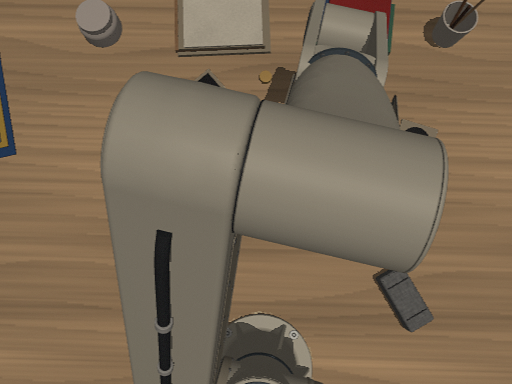

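```bash
python3 - <<'E'
from h import *
c=pickle.load(open("w7.pkl","rb"))
for u,v,z in [(250,190,.005),(249.5,140,.005),(252.5,190,.044),(252.5,151,.039),(250,125,.005),(252.5,300,.044)]: print(u,v,ray(c,u,v,z))
E
```

```text
250 190 [ 0.62593484 -0.13778654]
249.5 140 [ 0.5933293  -0.13916161]
252.5 190 [ 0.61406605 -0.13667036]
252.5 151 [ 0.59489426 -0.13733389]
250 125 [ 0.58422699 -0.13914574]
252.5 300 [ 0.68160057 -0.13427967]
```

>>> {"name": "servo_tool", "arguments": {
  "plan": [
    {"dp":[-0.002,0,0.012],"dr":[0,0,0],"hand":0.01},
    {"dp":[-0.002,0,0.02],"dr":[0,0,0],"hand":0.01},
    {"dp":[-0.002,0,0.025],"dr":[0,0,0],"hand":0.01},
    {"dp":[-0.002,0,0.028],"dr":[0,0,0],"hand":0.01},
    {"dp":[-0.002,0,0.028],"dr":[0,0,0],"hand":0.01}
  ]
}}

```text
t: 9.35
ee_pos: [0.6558, -0.1369, 0.0229]
orientation: [180.0, -0.0, 92.1]
force: [-0.1, -0.3, -0.3]
grip_width: 0.0199
```

>>> {"name": "servo_tool", "arguments": {
  "plan": [
    {"dp":[0,0,0],"dr":[0,0,0],"hand":0.03},
    {"dp":[0,0,0],"dr":[0,0,0],"hand":0.045},
    {"dp":[0,0,0],"dr":[0,0,0],"hand":0.05},
    {"dp":[0,0,-0.03],"dr":[0,0,0],"hand":0.05},
    {"dp":[0,0,-0.07],"dr":[0,0,0],"hand":0.06}
  ]
}}

```text
t: 9.85
ee_pos: [0.654, -0.1366, 0.0915]
orientation: [-179.8, -0.1, 92.1]
force: [0.3, -0.2, 0.1]
grip_width: 0.0601
```

```bash
python3 snap.py wrist w8; python3 go.py .462 -.1 .12 162
```

```text
9.9 [ 0.6585 -0.1375  0.0998] [1.796e+02 1.000e-01 9.210e+01] F [ 2.3 -0.7  4.8] w 0.0602
dp [0.045, -0.195, -0.021] dr [0.04, 0.03, -8.74]
```

View pics/w8.png

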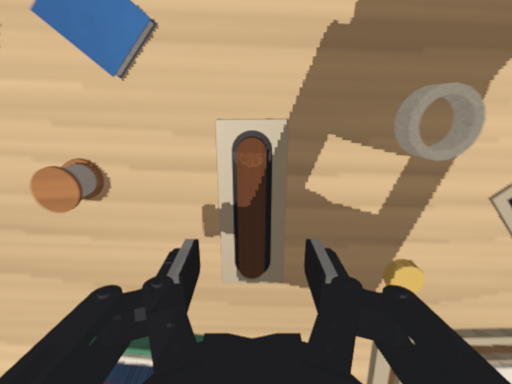

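>>> {"name": "servo_tool", "arguments": {
  "plan": [
    {"dp":[0.009,-0.039,-0.02],"dr":[0,0,1],"hand":0.085},
    {"dp":[0.018,-0.078,-0.02],"dr":[0,0,2],"hand":0.085},
    {"dp":[0.027,-0.117,-0.02],"dr":[0,0,3],"hand":0.085},
    {"dp":[0.036,-0.156,-0.02],"dr":[0,0,4],"hand":0.085},
    {"dp":[0.045,-0.195,-0.02],"dr":[0,0,5],"hand":0.085}
  ]
}}

```text
t: 10.4
ee_pos: [0.4604, -0.0993, 0.1186]
orientation: [179.6, -0.2, 51.8]
force: [0.9, -0.6, 0.2]
grip_width: 0.0847
```

>>> {"name": "servo_tool", "arguments": {
  "plan": [
    {"dp":[0,0,0],"dr":[0,0,1],"hand":0.085},
    {"dp":[0,0,0],"dr":[0,0,2],"hand":0.085},
    {"dp":[0,0,0],"dr":[0,0,3],"hand":0.085},
    {"dp":[0,0,0],"dr":[0,0,4],"hand":0.085},
    {"dp":[0,0,0],"dr":[0,0,5],"hand":0.085}
  ]
}}

```text
t: 10.9
ee_pos: [0.4606, -0.0994, 0.1189]
orientation: [179.8, -0.4, 11.4]
force: [-0.5, 0.6, 0.3]
grip_width: 0.0848
```

```bash
python3 go.py .462 -.1 .12 -18
```

```text
10.9 [ 0.4606 -0.0994  0.1189] [179.8  -0.4  11.4] F [-0.5  0.6  0.3] w 0.0848
dp [0.001, 0.001, -0.001] dr [0.0, -0.06, 3.68]
```

>>> {"name": "servo_tool", "arguments": {
  "plan": [
    {"dp":[0.001,0.001,0],"dr":[0,0,1],"hand":0.085},
    {"dp":[0.001,0.001,0],"dr":[0,0,2],"hand":0.085},
    {"dp":[0.001,0.001,0],"dr":[0,-0.05,3],"hand":0.085},
    {"dp":[0.001,0.001,0],"dr":[0,-0.05,3.7],"hand":0.085},
    {"dp":[0.001,0.001,0],"dr":[0,-0.05,3.7],"hand":0.085}
  ]
}}

```text
t: 11.4
ee_pos: [0.462, -0.1002, 0.119]
orientation: [180.0, -0.1, -18.3]
force: [-0.3, 0.3, 0.2]
grip_width: 0.085
```

```bash
python3 snap.py wrist w9; python3 go.py .462 -.1 .018 -18; python3 - <<'E'
from h import *
c=pickle.load(open("w9.pkl","rb"));im=c["image"].copy()
a=np.radians(72);R=np.array([[np.cos(a),-np.sin(a)],[np.sin(a),np.cos(a)]])
q=np.array([[52.5,24],[-52.5,24],[-52.5,-24],[52.5,-24]])/1000@R.T+[.462,-.1003]
cv2.polylines(im,[np.round(proj(c,np.c_[q,np.full(4,.038)])).astype(int)],True,(0,0,255),1)
cv2.imwrite("pics/w9o.png",im)
E
```

```text
11.45 [ 0.4619 -0.1002  0.119 ] [ 1.80e+02 -1.00e-01 -1.81e+01] F [ 0.  -0.7  0.2] w 0.0853
dp [-0.0, -0.0, 0.101] dr [0.0, -0.01, -0.01]
```

View pics/w9o.png

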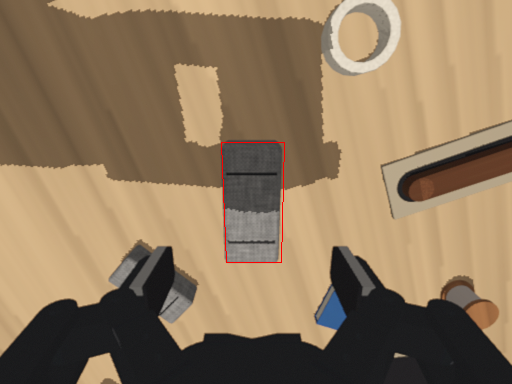

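>>> {"name": "servo_tool", "arguments": {
  "plan": [
    {"dp":[0,0,0.04],"dr":[0,0,0],"hand":0.085},
    {"dp":[0,0,0.07],"dr":[0,0,0],"hand":0.085},
    {"dp":[0,0,0.09],"dr":[0,0,0],"hand":0.085},
    {"dp":[0,0,0.099],"dr":[0,0,0],"hand":0.085},
    {"dp":[0,0,0.1],"dr":[0,0,0],"hand":0.06}
  ]
}}

```text
t: 11.95
ee_pos: [0.4616, -0.1002, 0.0182]
orientation: [180.0, -0.0, -18.0]
force: [-0.7, 0.4, 0.2]
grip_width: 0.0724
```

>>> {"name": "servo_tool", "arguments": {
  "plan": [
    {"dp":[0,0,0],"dr":[0,0,0],"hand":0.035},
    {"dp":[0,0,0],"dr":[0,0,0],"hand":0.035},
    {"dp":[0,0,0],"dr":[0,0,0],"hand":0.035},
    {"dp":[0,0,-0.002],"dr":[0,0,0],"hand":0.035},
    {"dp":[0,0,-0.015],"dr":[0,0,0],"hand":0.035}
  ]
}}

```text
t: 12.45
ee_pos: [0.4605, -0.0999, 0.0329]
orientation: [180.0, 0.1, -17.9]
force: [-1.3, 0.3, -4.6]
grip_width: 0.0473
```

```bash
python3 go.py .6633 .1357 .09 -48.5; python3 snap.py wrist w10
```

```text
12.45 [ 0.4605 -0.0999  0.0329] [ 1.80e+02  1.00e-01 -1.79e+01] F [-1.3  0.3 -4.6] w 0.0473
dp [0.12, -0.287, -0.058] dr [0.01, 0.02, 3.82]
```

View pics/w10.png

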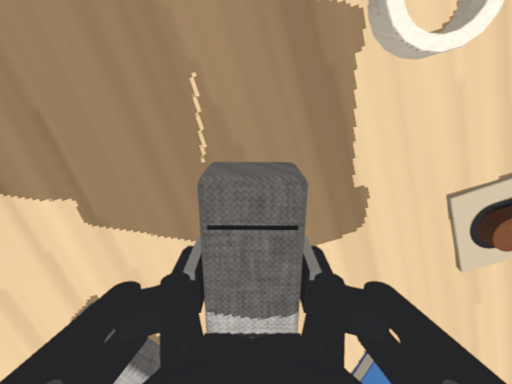

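>>> {"name": "servo_tool", "arguments": {
  "plan": [
    {"dp":[0,0,-0.03],"dr":[0,0,0],"hand":0.035},
    {"dp":[0.004,-0.01,-0.057],"dr":[0,0,0.2],"hand":0.035},
    {"dp":[0.02,-0.048,-0.057],"dr":[0,0,0.8],"hand":0.035},
    {"dp":[0.037,-0.088,-0.057],"dr":[0,0,1.4],"hand":0.035},
    {"dp":[0.055,-0.13,-0.057],"dr":[0,0,2],"hand":0.035}
  ]
}}

```text
t: 13.0
ee_pos: [0.555, 0.0075, 0.0932]
orientation: [-180.0, -0.1, -34.2]
force: [0.3, 0.0, -5.2]
grip_width: 0.0471
```

```bash
python3 go.py .6633 .1357 .09 -48.5
```

```text
13.0 [0.555  0.0075 0.0932] [-1.80e+02 -1.00e-01 -3.42e+01] F [ 0.3  0.  -5.2] w 0.0471
dp [0.018, -0.167, 0.003] dr [-0.0, -0.01, 1.79]
```

>>> {"name": "servo_tool", "arguments": {
  "plan": [
    {"dp":[0.004,-0.038,0.003],"dr":[0,0,0.4],"hand":0.035},
    {"dp":[0.009,-0.08,0.003],"dr":[0,0,0.8],"hand":0.035},
    {"dp":[0.013,-0.12,0.003],"dr":[0,0,1.3],"hand":0.035},
    {"dp":[0.017,-0.155,0.01],"dr":[0,0,1.8],"hand":0.035},
    {"dp":[0.018,-0.167,0.03],"dr":[0,0,1.8],"hand":0.035}
  ]
}}

```text
t: 13.5
ee_pos: [0.6678, 0.1388, 0.0657]
orientation: [-179.6, -0.3, -48.6]
force: [0.3, -0.0, -5.4]
grip_width: 0.0471
```

>>> {"name": "servo_tool", "arguments": {
  "plan": [
    {"dp":[0,0,0.01],"dr":[0,0,0],"hand":0.035},
    {"dp":[0,0,0.01],"dr":[0,0,0],"hand":0.035}
  ]
}}

```text
t: 13.7
ee_pos: [0.6664, 0.1387, 0.0543]
orientation: [-179.8, -0.2, -48.6]
force: [0.9, -0.3, -4.3]
grip_width: 0.0471
```

```bash
python3 snap.py wrist w11;python3 go.py .6633 .1357 .0235 -48.5
```

```text
13.75 [0.6667 0.1383 0.0552] [-179.7   -0.2  -48.6] F [ 0.5 -0.4 -5.3] w 0.0471
dp [-0.0, 0.004, 0.032] dr [-0.03, -0.02, -0.01]
```

View pics/w11.png

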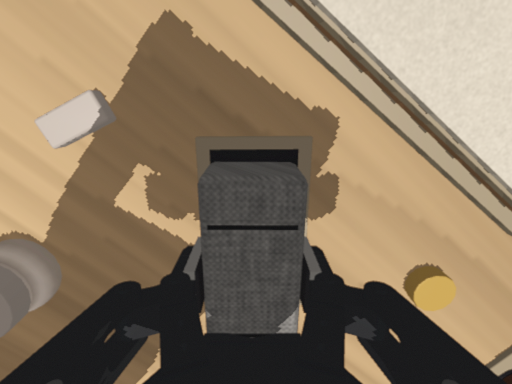

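Lined up; a few millimetres of correction while lowering.

>>> {"name": "servo_tool", "arguments": {
  "plan": [
    {"dp":[0,0.004,0.012],"dr":[-0.03,-0.02,0],"hand":0.035},
    {"dp":[0,0.004,0.022],"dr":[-0.03,-0.02,0],"hand":0.035},
    {"dp":[0,0.004,0.028],"dr":[-0.03,-0.02,0],"hand":0.035},
    {"dp":[0,0.004,0.031],"dr":[-0.03,-0.02,0],"hand":0.035},
    {"dp":[0,0.004,0.032],"dr":[-0.03,-0.02,0],"hand":0.035}
  ]
}}

```text
t: 14.25
ee_pos: [0.663, 0.1349, 0.0243]
orientation: [179.9, 0.0, -48.6]
force: [-11.9, -4.9, 18.9]
grip_width: 0.0471
```

```bash
python3 go.py .6633 .1357 .0235 -48.5
```

```text
14.25 [0.663  0.1349 0.0243] [179.9   0.  -48.6] F [-11.9  -4.9  18.9] w 0.0471
dp [-0.0, -0.001, 0.001] dr [0.01, 0.0, -0.02]
```

>>> {"name": "servo_tool", "arguments": {
  "plan": [
    {"dp":[0,0,0],"dr":[0,0,0],"hand":0.05},
    {"dp":[0,0,0],"dr":[0,0,0],"hand":0.065},
    {"dp":[0,0,0],"dr":[0,0,0],"hand":0.075},
    {"dp":[0,0,-0.03],"dr":[0,0,0],"hand":0.075},
    {"dp":[0,0,-0.075],"dr":[0,0,0],"hand":0.075}
  ]
}}

```text
t: 14.75
ee_pos: [0.6612, 0.1347, 0.0973]
orientation: [179.7, 0.2, -48.6]
force: [0.4, 0.4, 0.1]
grip_width: 0.0749
```

```bash
python3 snap.py wrist w12; python3 go.py .368 -.3 .13 -60
```

```text
14.8 [0.6663 0.1357 0.107 ] [-179.7   -0.2  -48.6] F [2.8 0.3 6.1] w 0.0745
dp [0.13, 0.512, -0.025] dr [-0.04, -0.02, 1.42]
```

View pics/w12.png

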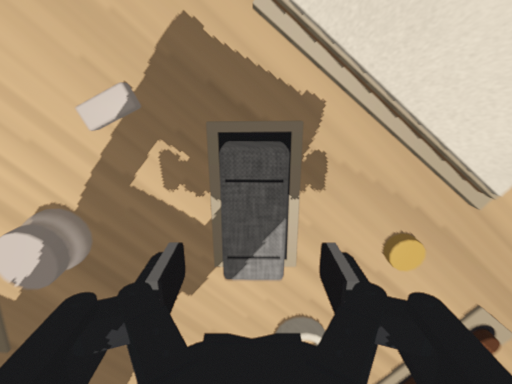

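```bash
python3 go.py .368 -.3 .13 -48.6
```

```text
14.8 [0.6663 0.1357 0.107 ] [-179.7   -0.2  -48.6] F [2.8 0.3 6.1] w 0.0745
dp [0.13, 0.512, -0.025] dr [-0.03, -0.02, -0.0]
```

>>> {"name": "servo_tool", "arguments": {
  "plan": [
    {"dp":[0.13,0.512,-0.025],"dr":[0,0,0],"hand":0.06},
    {"dp":[0.13,0.512,-0.025],"dr":[0,0,0],"hand":0.06},
    {"dp":[0.13,0.512,-0.025],"dr":[0,0,0],"hand":0.06},
    {"dp":[0.13,0.512,-0.025],"dr":[0,0,0],"hand":0.06},
    {"dp":[0.13,0.512,-0.025],"dr":[0,0,0],"hand":0.06}
  ]
}}

```text
t: 15.3
ee_pos: [0.5222, -0.0728, 0.1143]
orientation: [-179.7, -0.3, -48.6]
force: [2.1, -0.5, 0.3]
grip_width: 0.0597
```

```bash
python3 go.py .368 -.3 .13 -48.6
```

```text
15.3 [ 0.5222 -0.0728  0.1143] [-179.7   -0.3  -48.6] F [ 2.1 -0.5  0.3] w 0.0597
dp [0.069, 0.266, -0.017] dr [-0.04, -0.03, -0.0]
```

>>> {"name": "servo_tool", "arguments": {
  "plan": [
    {"dp":[0.069,0.266,-0.016],"dr":[-0.04,-0.03,0],"hand":0.06},
    {"dp":[0.069,0.266,-0.016],"dr":[-0.04,-0.03,0],"hand":0.06},
    {"dp":[0.069,0.266,-0.016],"dr":[-0.04,-0.03,0],"hand":0.06},
    {"dp":[0.069,0.266,-0.016],"dr":[-0.04,-0.03,0],"hand":0.06},
    {"dp":[0.069,0.266,-0.016],"dr":[-0.04,-0.03,0],"hand":0.06}
  ]
}}

```text
t: 15.8
ee_pos: [0.3823, -0.28, 0.1282]
orientation: [-180.0, -0.1, -48.6]
force: [0.8, -0.3, 0.3]
grip_width: 0.06
```

>>> {"name": "servo_tool", "arguments": {
  "plan": [
    {"dp":[0.005,0.017,0],"dr":[0,0,0],"hand":0.06},
    {"dp":[0.005,0.017,0],"dr":[0,0,0],"hand":0.06}
  ]
}}

```text
t: 16.0
ee_pos: [0.372, -0.2974, 0.1286]
orientation: [-180.0, -0.2, -48.8]
force: [0.7, 0.2, 0.3]
grip_width: 0.0603
```

```bash
python3 snap.py wrist w13; python3 snap.py top t13; python3 go.py .368 -.3 .038 -48.6
```

```text
16.1 [ 0.373  -0.2953  0.1283] [-1.80e+02 -1.00e-01 -4.87e+01] F [-0.8  0.2 -0.5] w 0.06
dp [0.0, 0.007, 0.09] dr [-0.0, -0.02, -0.01]
```

View pics/w13.png

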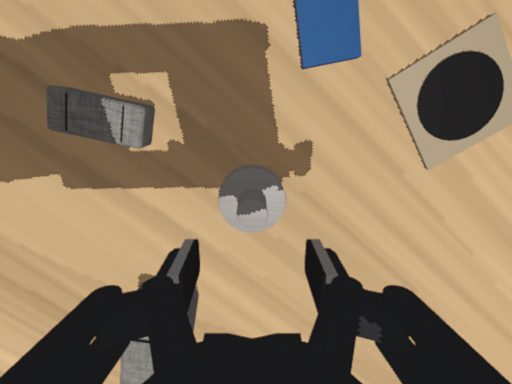

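View pics/t13.png

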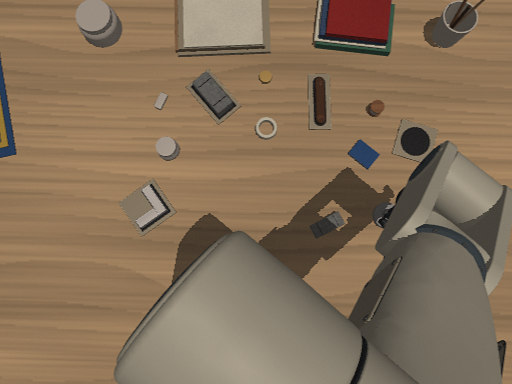

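```bash
python3 - <<'E'
from h import *
c=pickle.load(open("w13.pkl","rb"))
print(ray(c,251.5,199,.016), ray(c,251.5,205,.05))
c=pickle.load(open("t13.pkl","rb"));im=c["image"].copy()
def box(ctr,yaw,q,z):
    a=np.radians(yaw);R=np.array([[np.cos(a),-np.sin(a)],[np.sin(a),np.cos(a)]])
    return proj(c,np.c_[np.array(q)/1e3@R.T+ctr,np.full(len(q),z)])
S=5
z=cv2.resize(im[60:240,115:345],None,fx=S,fy=S,interpolation=cv2.INTER_CUBIC)
def dr(p): cv2.polylines(z,[np.round((p-[115,60]+.5)*S).astype(int)],True,(0,0,255),1)
dr(box([.6633,.1357],41.5,[[52.5,24],[-52.5,24],[-52.5,-24],[52.5,-24]],.043))
dr(box([.656,-.1355],2.1,[[60,11],[-60,11],[-60,-11],[60,-11]],.017))
dr(box([.372,.268],37.2,[[0,0],[54,0],[54,-22],[-22,-22],[-22,54],[0,54]],.025))
cv2.imwrite("pics/t13b.png",z[0:360,380:]);cv2.imwrite("pics/t13a.png",z[:,:640][:600*2][:900])
E
```

```text
[ 0.36795473 -0.30029295] [ 0.37286227 -0.29590882]
```

View pics/t13a.png

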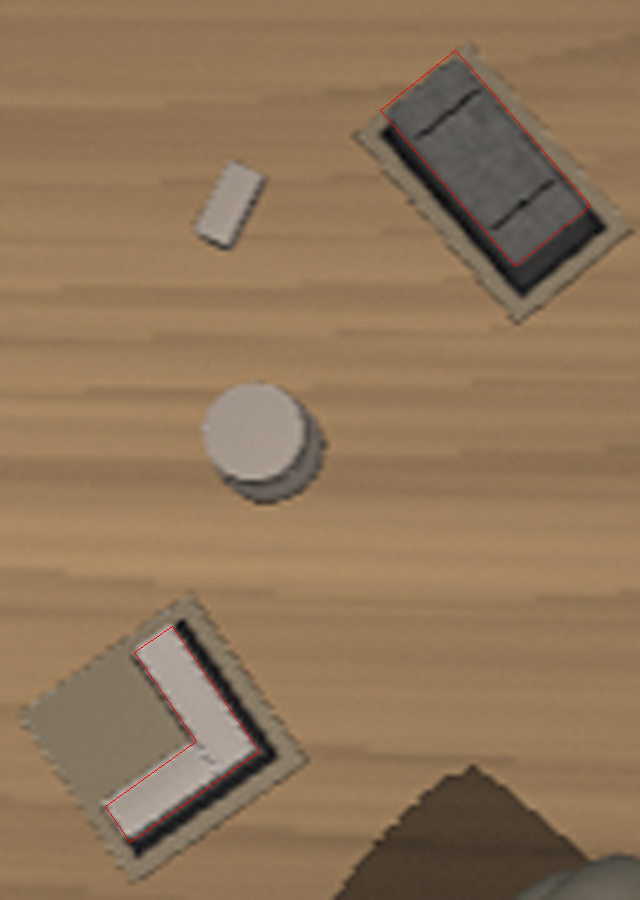

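View pics/t13b.png

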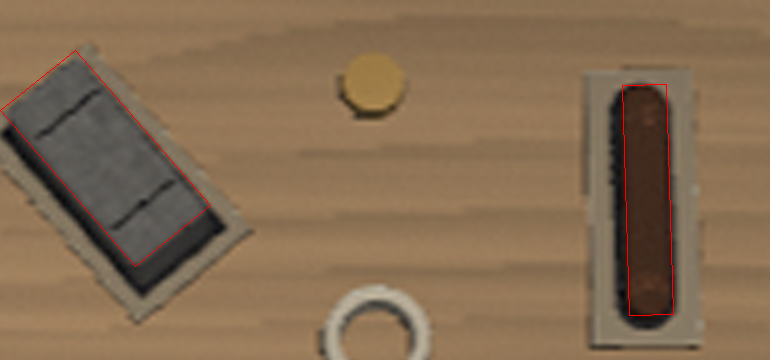

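>>> {"name": "servo_tool", "arguments": {
  "plan": [
    {"dp":[0,0.007,0.03],"dr":[0,-0.02,0],"hand":0.06},
    {"dp":[0,0.007,0.06],"dr":[0,-0.02,0],"hand":0.06},
    {"dp":[0,0.007,0.08],"dr":[0,-0.02,0],"hand":0.06},
    {"dp":[0,0.007,0.089],"dr":[0,-0.02,0],"hand":0.06},
    {"dp":[0,0.007,0.09],"dr":[0,-0.02,0],"hand":0.05}
  ]
}}

```text
t: 16.6
ee_pos: [0.3681, -0.2988, 0.0375]
orientation: [-180.0, 0.1, -48.6]
force: [-0.7, -0.6, -0.2]
grip_width: 0.05
```

```bash
python3 snap.py wrist w14; python3 go.py .368 -.3 .038 -48.6
```

```text
16.65 [ 0.3684 -0.2993  0.0381] [-1.80e+02  1.00e-01 -4.86e+01] F [-1.3 -0.1  1. ] w 0.0499
dp [0.0, 0.001, 0.0] dr [-0.0, 0.01, -0.0]
```

View pics/w14.png

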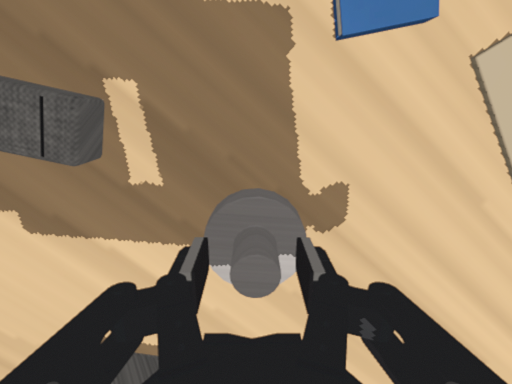

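>>> {"name": "servo_tool", "arguments": {
  "plan": [
    {"dp":[0,0.001,0],"dr":[0,0,0],"hand":0.03},
    {"dp":[0,0.001,0],"dr":[0,0,0],"hand":0.012},
    {"dp":[0,0.001,0],"dr":[0,0,0],"hand":0.012},
    {"dp":[0,0.001,0],"dr":[0,0,0],"hand":0.012},
    {"dp":[0,0.001,0],"dr":[0,0,0],"hand":0.012}
  ]
}}

```text
t: 17.15
ee_pos: [0.3685, -0.3004, 0.0393]
orientation: [-179.9, -0.1, -48.6]
force: [0.5, 2.8, 5.4]
grip_width: 0.0241
```

>>> {"name": "servo_tool", "arguments": {
  "plan": [
    {"dp":[0,0,-0.01],"dr":[0,0,0],"hand":0.012},
    {"dp":[0,0,-0.025],"dr":[0,0,0],"hand":0.012},
    {"dp":[0,0,-0.045],"dr":[0,0,0],"hand":0.012},
    {"dp":[0,0,-0.06],"dr":[0,0,0],"hand":0.012}
  ]
}}

```text
t: 17.55
ee_pos: [0.3684, -0.3005, 0.1011]
orientation: [-179.9, -0.1, -48.6]
force: [0.5, 0.0, -3.6]
grip_width: 0.0239
```

```bash
python3 snap.py wrist w15; python3 go.py .5565 -.375 .098 -48.6
```

```text
17.6 [ 0.3694 -0.3013  0.1029] [-179.9   -0.3  -48.6] F [ 0.9 -0.4 -1.7] w 0.0241
dp [0.179, -0.092, 0.006] dr [-0.01, -0.03, -0.0]
```

View pics/w15.png

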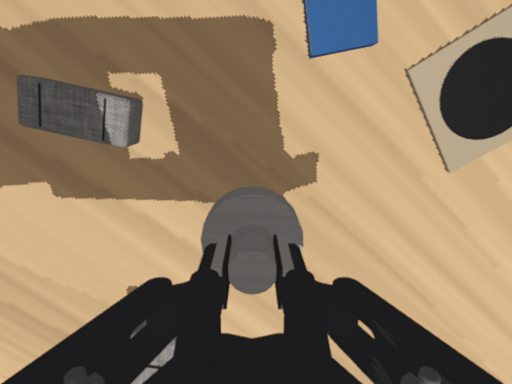

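>>> {"name": "servo_tool", "arguments": {
  "plan": [
    {"dp":[0.036,-0.018,0.006],"dr":[0,0,0],"hand":0.012},
    {"dp":[0.076,-0.039,0.006],"dr":[0,0,0],"hand":0.012},
    {"dp":[0.116,-0.06,0.006],"dr":[0,0,0],"hand":0.012},
    {"dp":[0.152,-0.078,0.006],"dr":[0,0,0],"hand":0.012},
    {"dp":[0.179,-0.092,0.01],"dr":[0,0,0],"hand":0.012}
  ]
}}

```text
t: 18.1
ee_pos: [0.5593, -0.3759, 0.0946]
orientation: [-179.9, -0.4, -48.6]
force: [-0.1, 0.1, -4.5]
grip_width: 0.024
```

```bash
python3 go.py .5565 -.375 .06 -48.6
```

```text
18.1 [ 0.5593 -0.3759  0.0946] [-179.9   -0.4  -48.6] F [-0.1  0.1 -4.5] w 0.024
dp [-0.003, 0.002, 0.035] dr [-0.02, -0.05, -0.0]
```

>>> {"name": "servo_tool", "arguments": {
  "plan": [
    {"dp":[-0.002,0.002,0.012],"dr":[-0.02,-0.05,0],"hand":0.012},
    {"dp":[-0.002,0.002,0.025],"dr":[-0.02,-0.05,0],"hand":0.012},
    {"dp":[-0.002,0.002,0.033],"dr":[-0.02,-0.05,0],"hand":0.012},
    {"dp":[-0.002,0.002,0.035],"dr":[-0.02,-0.05,0],"hand":0.012}
  ]
}}

```text
t: 18.5
ee_pos: [0.5546, -0.3747, 0.0578]
orientation: [179.9, 0.2, -48.6]
force: [0.1, 0.5, -2.7]
grip_width: 0.0235
```

```bash
python3 snap.py wrist w16; python3 snap.py side s16; python3 go.py .5565 -.375 .044 -48.6
```

```text
18.6 [ 0.5557 -0.3754  0.0591] [ 1.80e+02  1.00e-01 -4.86e+01] F [ 0.8  0.8 -3.4] w 0.0243
dp [0.0, -0.001, 0.015] dr [0.01, 0.01, -0.0]
```

View pics/w16.png

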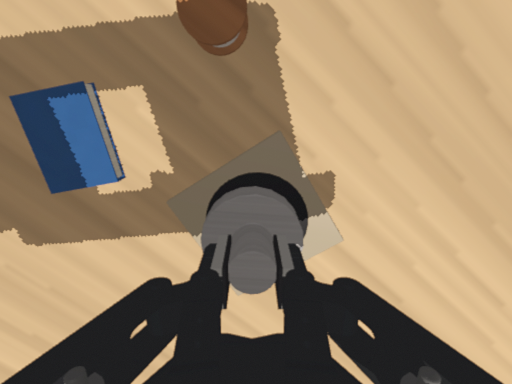

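View pics/s16.png

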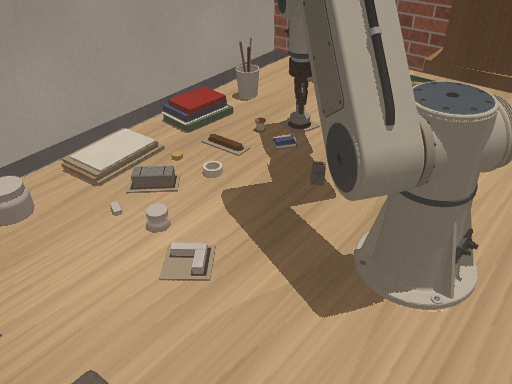

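>>> {"name": "servo_tool", "arguments": {
  "plan": [
    {"dp":[0.001,-0.001,0.006],"dr":[0,0,0],"hand":0.012},
    {"dp":[0.001,-0.001,0.011],"dr":[0,0,0],"hand":0.012},
    {"dp":[0.001,-0.001,0.014],"dr":[0,0,0],"hand":0.012},
    {"dp":[0.001,-0.001,0.015],"dr":[0,0,0],"hand":0.012},
    {"dp":[0.001,-0.001,0.015],"dr":[0,0,0],"hand":0.012}
  ]
}}

```text
t: 19.1
ee_pos: [0.5569, -0.3754, 0.0445]
orientation: [179.9, 0.1, -48.6]
force: [-3.6, 1.1, 2.0]
grip_width: 0.0238
```

```bash
python3 go.py .5565 -.375 .044 -48.6
```

```text
19.1 [ 0.5569 -0.3754  0.0445] [ 1.799e+02  1.000e-01 -4.860e+01] F [-3.6  1.1  2. ] w 0.0238
dp [-0.001, 0.0, 0.001] dr [0.01, 0.01, -0.0]
```

Contact made (force turned upward). Release, rise, and back off to clear the top view.

>>> {"name": "servo_tool", "arguments": {
  "plan": [
    {"dp":[0,0,0],"dr":[0,0,0],"hand":0.03},
    {"dp":[0,0,0],"dr":[0,0,0],"hand":0.045},
    {"dp":[0,0,0],"dr":[0,0,0],"hand":0.05},
    {"dp":[0,0,-0.03],"dr":[0,0,0],"hand":0.05},
    {"dp":[0,0,-0.075],"dr":[0,0,0],"hand":0.05}
  ]
}}

```text
t: 19.6
ee_pos: [0.5554, -0.3744, 0.1175]
orientation: [179.9, 0.4, -48.6]
force: [-0.3, 0.1, 0.7]
grip_width: 0.05
```

```bash
python3 go.py .22 -.56 .25 -48.6;python3 snap.py wrist w17
```

```text
19.6 [ 0.5554 -0.3744  0.1175] [179.9   0.4 -48.6] F [-0.3  0.1  0.7] w 0.05
dp [-0.083, 0.375, -0.131] dr [0.02, 0.05, -0.0]
```

View pics/w17.png

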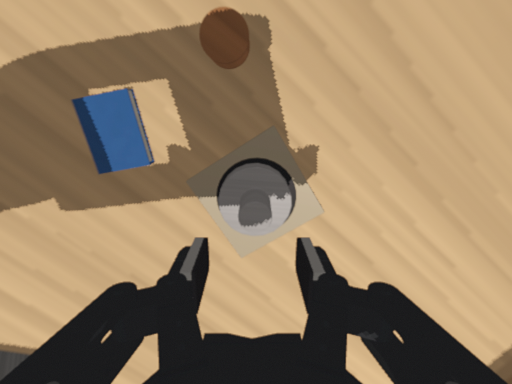

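>>> {"name": "servo_tool", "arguments": {
  "plan": [
    {"dp":[-0.01,0.03,-0.05],"dr":[0,0,0],"hand":0.05},
    {"dp":[-0.083,0.375,-0.131],"dr":[0,0,0],"hand":0.05},
    {"dp":[-0.083,0.375,-0.131],"dr":[0,0,0],"hand":0.05},
    {"dp":[-0.083,0.375,-0.131],"dr":[0,0,0],"hand":0.05},
    {"dp":[-0.083,0.375,-0.131],"dr":[0,0,0],"hand":0.05}
  ]
}}

```text
t: 20.15
ee_pos: [0.3663, -0.4818, 0.2151]
orientation: [-180.0, -0.3, -48.6]
force: [-0.9, -0.4, -0.3]
grip_width: 0.0502
```

>>> {"name": "servo_tool", "arguments": {
  "plan": [
    {"dp":[-0.03,0.14,-0.05],"dr":[0,0,0],"hand":0.05},
    {"dp":[-0.03,0.14,-0.05],"dr":[0,0,0],"hand":0.05},
    {"dp":[-0.03,0.14,-0.05],"dr":[0,0,0],"hand":0.05},
    {"dp":[-0.03,0.14,-0.05],"dr":[0,0,0],"hand":0.05},
    {"dp":[-0.03,0.14,-0.05],"dr":[0,0,0],"hand":0.05}
  ]
}}

```text
t: 20.65
ee_pos: [0.2404, -0.5524, 0.2654]
orientation: [-180.0, -0.4, -48.8]
force: [-0.0, 0.3, -0.8]
grip_width: 0.0502
```

```bash
python3 snap.py top t20; python3 snap.py side s20; python3 - <<'E'
from h import *
c=pickle.load(open("t20.pkl","rb"));im=c["image"]
def crop(x,y,n,s=6): cv2.imwrite("pics/"+n,cv2.resize(im[y:y+90,x:x+130],None,fx=s,fy=s,interpolation=cv2.INTER_CUBIC))
crop(115,160,"t20c.png");crop(185,60,"t20b.png");crop(300,60,"t20f.png");crop(350,95,"t20r.png")
E
```

```text
(no output)
```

View pics/t20.png

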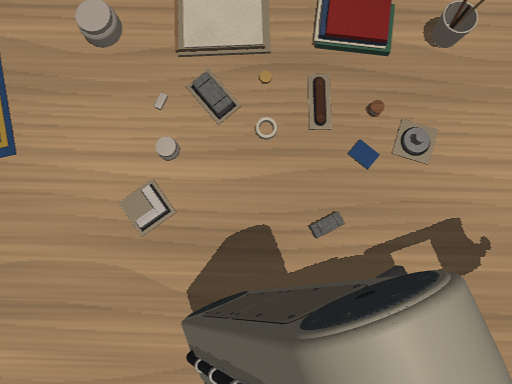

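View pics/t20r.png

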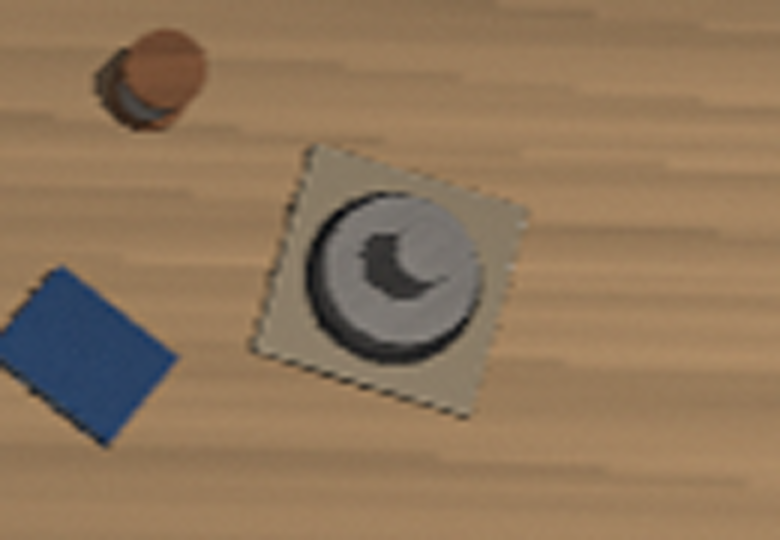

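View pics/t20b.png

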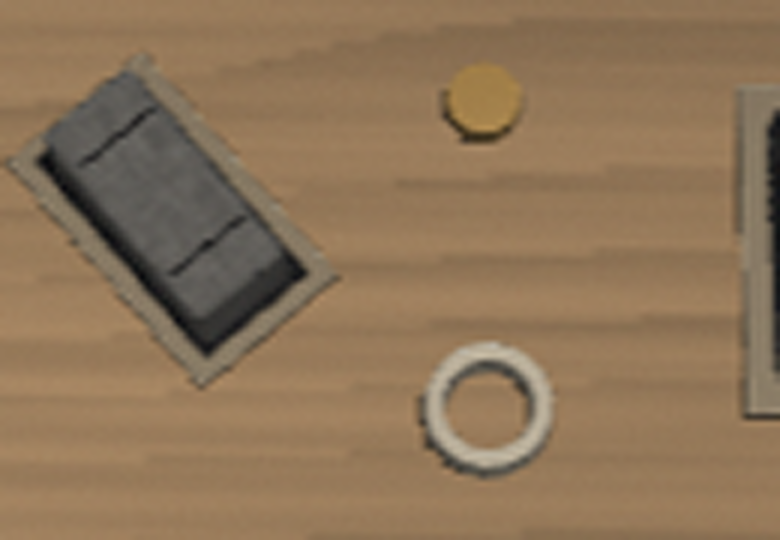

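View pics/s20.png

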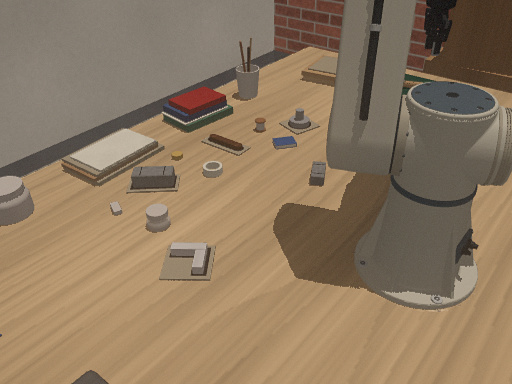

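```bash
python3 - <<'E'
from h import *
c=pickle.load(open("t20.pkl","rb"))
print('round',ray(c,350+(402.5-2.5)/6,95+(272-2.5)/6,.023),'vs .5566 -.3753')
q=np.array([ray(c,185+(u-2.5)/6,60+(v-2.5)/6,.043) for u,v in [(47,140),(135,69),(284,253),(193,324)]])
print('brick',q.mean(0),np.degrees(np.arctan2(*(q[1]-q[2])[::-1])),np.degrees(np.arctan2(*(q[0]-q[3])[::-1])),'vs .6633 .1357 41.5')
from rig import *
print(sense()["qvel"])
E
```

```text
round [ 0.5548515  -0.37395075] vs .5566 -.3753
brick [0.65998351 0.13423838] 39.64882377940308 39.34762368624906 vs .6633 .1357 41.5
[ 1.08662236  0.27161175  0.30939423 -0.10834148  0.0847929  -0.07245352]
```

```bash
python3 -c "
from rig import *
print(sign_off())"
```

```text
the job is handed in; nothing more can be done
None
```

I put all four tools back on their boards, set down rather than dropped, and handed the job in at about 21 s. I then backed the gripper well clear; the sign-off gives no verdict.

| Tool | Last check | Against target |
|---|---|---|
| Round weight | about 2 mm from its place (top camera) | limit 12 mm |
| Brick weight | about 3.6 mm and 2° off (top camera) | limits 12 mm and 0.2 rad (about 11.5°) |
| Corner block | expected outline, drawn on the top picture mid-job, matches to about 2 mm | L points the right way |
| Folder | expected outline, drawn on the top picture mid-job, matches to about 2 mm | inside its outline |

- **Flatness:** all four look flat in the last side view. I judged that by eye and did not measure tilt.
- **Which brick:** three bricks were on the table, and I used the middle-sized one. It matched a 105 x 48 mm outline in the wrist picture. The other two were about 75 mm and 137 mm long, and I left them alone.
- **Disagreement:** my first corner picks on the brick read 98 x 45 mm because of its rounded edges. The wrist picture settled that.
- **Lowering force:** the brick met its board with about 19 N upward force while being lowered, the highest I saw and well under the limits.

No checks failed.

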